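# Turn the vial rotator to its open holder and load the vial

### The job

Turn the rotator's wheel by rubbing a fingertip gently along the top of its black rubber tyre, without pressing hard, until the yellow open holder that is hidden below stands straight up and stays there. Then gently seat the amber vial, cap up, fully home in that holder and let go, with the holder still straight up. Leave the carton, the jar and the clear bin as they are.

Things in the scene. Friction and masses are not known exactly. Their poses are not given: they have to be found in the camera images.
- rotator: White box housing of an end-over-end vial rotator, open on top, fixed: 196 mm along its x, 124 mm along its y (-66 to +58), walls 125 mm high, 6 mm thick. Origin on the table under the wheel's axle, z up; the axle runs along its y, 110 mm up. Over 25 N by finger, or 40 N through the vial, spoils the rotor's bearings; 5 to 10 N on the tyre is right.
- rotor (a joint): Angle (rad) of the hand-turned rotor about the housing's +y axis, no end stops. 0 or a whole turn (6.283) = open holder straight up; growing = top of the wheel moves to the housing's +x. Starts at 1.75 to 4.53, holder in the lower half. A drag of 0.15 N m keeps it where it is left; about 2 N along the tyre's rim turns it.
- wheel_axis (a point): Point on the axle, mid-width of the black rubber tyre: 36 mm to the housing's -y side of its origin, 110 mm up. Tyre: smooth round band, 80 mm radius, 40 mm wide, its top standing out of the housing; it runs 3 mm out of true, so its top is 77 to 83 mm above this point as it turns and must be felt. A yellow stripe crosses it in line with the open holder. Axes turn with the rotor (y = axle).
- pocket_mouth (a point): Centre of the open holder's mouth, in a yellow block 46 x 62 mm set in the white drum beside the tyre (drum 77 mm radius, 62 mm wide; five other holders closed by flat grey plugs). 78 mm from the axle, 53 mm from the tyre's mid-plane towards the housing's +y. Round hole 35 mm wide, 30 mm deep, 3 mm chamfer. z points out of the hole, y along the axle.
- pocket_floor (a point): Centre of the floor of the open holder, 30 mm below its mouth (48 mm from the axle). Axes as for the mouth.
- vial: Closed amber vial with white cap, upright on the table, loose, 40 to 85 g, 72 mm tall: body 32 mm in diameter with a chamfered foot, cap (from 46 to 72 mm up) 34 mm in diameter. Origin at the centre of its foot, z up to the cap. Seated in the holder it stands 42 mm out.
- carton: Bystander: white and blue medicine carton 50 x 90 x 55 mm, origin at the centre of its underside.
- jar: Bystander: jar with blue cap, 56 mm in diameter, 75 mm tall, origin at the centre of its underside.
- bin: Bystander: empty clear plastic bin 110 x 150 x 60 mm, open at the top, origin at the centre of its underside.
There are look-alikes about, which are no part of the job. Of the things that look like the rotator, the larger one is meant. Of the things shaped like the vial, the amber one is meant.

How it is judged:
By the outcome, as a careful person would: the job done as asked, in the order asked, and still so for the second after the job is handed in, with the robot touching nothing.
It also fails if it takes over 72 s, if anything falls off the work surface, if the arm or the gripper's body presses on something with over 40 N, if the wrist force passes 120 N, or if a joint passes its speed limit or range.

### The arm

A 7-joint arm with a two-finger parallel gripper is mounted at the origin on the work surface. World frame = base frame: x ahead of the robot, y to its left, z up, the work surface at z = 0. Lengths are in m, angles in rad, forces in N, time in s.
With the tool pointing down it reaches from about 0.425 to 0.875 m from the base axis. Payload 4.7 kg.
Tool frame: the origin (TCP) lies between the finger pads; the fingertips stand 8 mm ahead of it and the grasp point (between the pads) lies 11 mm behind it; z points along the fingers, y is the direction in which the jaws open and shut (so a half turn about z gives the same grasp; the last joint's range is limited). The gripper opens to 87 mm and grips with 3 to 60 N. Pads are 19 mm wide; open, the fingers measure 117 mm over their backs; the gripper's body (75 mm by 190 mm) begins 51 mm behind the grasp point.
Start: joints at [1.302, 0.321, -0.07, 1.45, 0.023, 1.371, -0.057], TCP at [0.181, -0.624, 0.231] pointing down, gripper open.
Joint ranges: [-2.86, 2.86], [-0.3, 2.09], [-1.38, 1.24], [0.06, 2.45], [-1.56, 4.7], [0.09, 2.05], [-2.69, 2.69]. Speed limits (rad/s): [2.57, 2.57, 3.14, 3.14, 3.14, 3.14, 3.14].

### API

Orientations are given as a rotation vector (axis times angle).
In Python, from bench import ctrl, optics, ticket gives the robot as it stands.
- The arm moves only by the tool play_rows, never from a script. Its argument "motion" is a list of rows, each a list of 5 numbers: the closure, from 0 (fully open) to 1 (shut), then the shift along the tool's x, y, z in cm, then the turn about the tool's z in rad. In form: [[jaw, tx, ty, tz, spin], ...]. A call has 1 to 20 rows; each row shifts and turns the commanded pose from where the row before left it, along the tool's axes as they then stand; what a row does not reach is not made up. A row lasts 1/8 s, in which the tool goes at most 62.5 mm and 10.7 degrees, less where a joint would pass 70% of its speed; a pose out of reach is approached as far as the arm can. A call is refused whole if a number of a shift passes 6.25 or a number of a turn 0.188, either way. A call with a gripper value outside its range is refused whole. The fingers move at their own pace and stop on an object; "force" is the grip in N (left out, the last holds). Time passes only in rows, so rows that do not move let the fingers close. It gives the time, the measured TCP pose, the force and the opening at its end, in the units of the state.
- ctrl.get_state(): the state, without advancing time (a new reading comes with each control period).
- optics.get_image(name): name is "scene" or "top" or "wrist"; returns the picture (384x512x3 uint8, red, green, blue); there is no depth.
- optics.calibration(name): a dict with "K" (3x3 intrinsics, pixels), "pose" (4x4, takes a point from camera to world coordinates); the wrist camera has in their place "hand_eye" (4x4, takes a point from camera to tool coordinates, whose origin is the TCP and whose axes are the flange's). Camera axes: x right, y down, z forward; pixel columns grow to the right and rows downward; lengths in m; the calibration is good to about 2 mm. A picture is of the moment at which its call begins: read the wrist's pose just before it. calibration takes no time and is no camera call.
- ticket.close_job(): hands the job in, once; it reports no verdict.
The state is a dict: "time": time; "joint_positions": joint angles; "qd": joint speeds; "joint_torque": joint torques, N m; "position": TCP position; "tool_rot": TCP orientation; "ft_force": force on the tool from outside, world axes, zero at the start; "torque": the same for the moment, N m; "grip_width": opening from 0.0 (shut) to 1.0 (fully open).
Only numpy, scipy, OpenCV 4.12 (cv2) and the standard library are available. Lean on these libraries where they do the work, as an engineer would, in place of code of your own. Each camera call takes 0.05 s, during which the arm holds its last target.

## Working session

There is one attempt and no reset: what is moved stays moved. The work goes in short steps, Python scripts to look and compute and a tool call to move; the robot and the scene stay as the last step left them, time stands still between calls to the robot, and variables do not carry over. Pictures are saved under pics/ and viewed, and the job is handed in when it is done.

Besides the shell and the picture viewer there is one more tool, called after ">>>" in YAML: its name, and indented under it one key for each argument. play_rows: Moves the arm, as the interface text tells. Its arguments: {"type":"object","properties":{"motion":{"type":"array"},"force":{"type":"number"}},"required":["motion"]}

```bash
mkdir -p pics; ls; python3 - <<'E'
from bench import ctrl, optics
import cv2, numpy as np
np.set_printoptions(precision=4,suppress=True)
s=ctrl.get_state(); print(s)
for n in ["scene","top","wrist"]:
    im=optics.get_image(n); np.save(f"pics/{n}0.npy",im); cv2.imwrite(f"pics/{n}0.png",im[:,:,::-1])
    c=optics.calibration(n); print(n,c)
E
```

```text
pics
{'time': 0.0, 'joint_positions': array([ 1.3021,  0.3218, -0.0701,  1.4517,  0.0226,  1.3708, -0.0569]), 'qd': array([ 0.0012, -0.0006, -0.0032, -0.0014, -0.0003, -0.0005,  0.0007]), 'joint_torque': array([ -0.0002, -49.1288,  -0.4041, -31.2531,  -0.0639,   0.0436,
         0.0002]), 'position': array([ 0.1812, -0.6237,  0.2295]), 'tool_rot': array([-3.1084, -0.4426,  0.0006]), 'ft_force': array([0.6733, 0.0047, 0.0749]), 'torque': array([0.0164, 0.0378, 0.0006]), 'grip_width': 0.9986041126519117}
scene {'K': array([[354.2996,   0.    , 252.272 ],
       [  0.    , 354.2996, 190.6362],
       [  0.    ,   0.    ,   1.    ]]), 'pose': array([[ 0.4051,  0.7682, -0.4957,  0.9954],
       [ 0.9142, -0.348 ,  0.2079, -0.1973],
       [-0.0128, -0.5374, -0.8432,  0.8483],
       [ 0.    ,  0.    ,  0.    ,  1.    ]])}
top {'K': array([[448.6387,   0.    , 265.0843],
       [  0.    , 448.6387, 192.1918],
       [  0.    ,   0.    ,   1.    ]]), 'pose': array([[-0.0136, -0.9906,  0.1361,  0.421 ],
       [-0.9995,  0.0173,  0.026 , -0.0307],
       [-0.0281, -0.1356, -0.9904,  1.3439],
       [ 0.    ,  0.    ,  0.    ,  1.    ]])}
wrist {'K': array([[271.2384,   0.    , 255.1684],
       [  0.    , 271.2384, 190.9196],
       [  0.    ,   0.    ,   1.    ]]), 'hand_eye': array([[ 0.0005, -0.952 , -0.3062,  0.0843],
       [ 1.    ,  0.0011, -0.0018,  0.0002],
       [ 0.0021, -0.3062,  0.952 , -0.1534],
       [ 0.    ,  0.    ,  0.    ,  1.    ]])}
```

View pics/scene0.png

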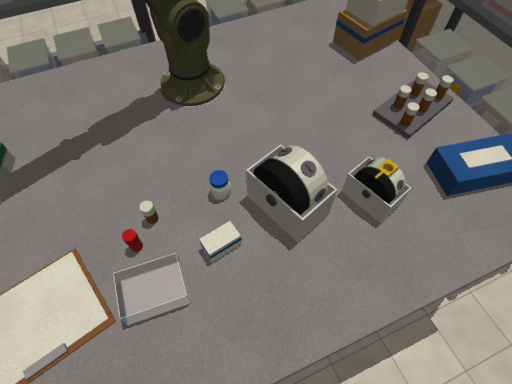

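View pics/top0.png

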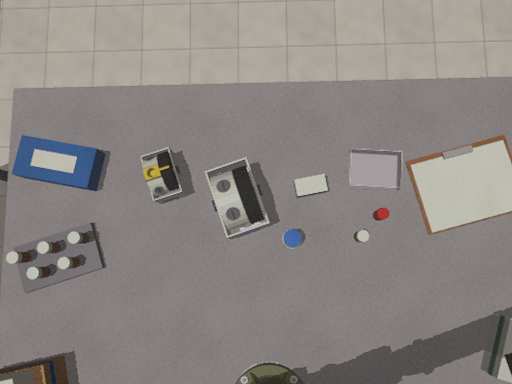

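View pics/wrist0.png

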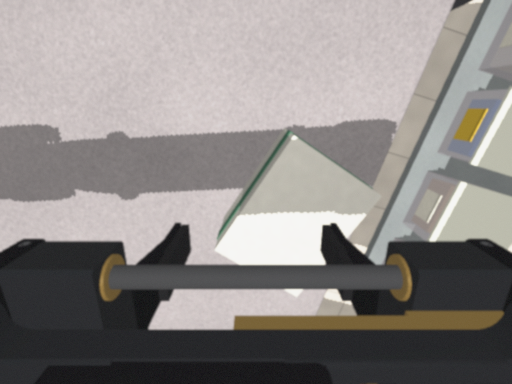

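```bash
python3 - <<'E'
import cv2, numpy as np
a=np.load("pics/scene0.npy")[:,:,::-1]; t=np.load("pics/top0.npy")[:,:,::-1]
r=cv2.resize(a[135:245,235:345],None,fx=5,fy=5,interpolation=cv2.INTER_CUBIC)
cv2.imwrite("pics/c1.png",r)
cv2.imwrite("pics/c2.png",cv2.resize(t[150:245,195:310],None,fx=6,fy=6,interpolation=cv2.INTER_CUBIC))
cv2.imwrite("pics/c3.png",np.hstack([cv2.resize(a[190:260,110:180],None,fx=5,fy=5,interpolation=cv2.INTER_CUBIC),cv2.resize(t[195:265,335:405],None,fx=5,fy=5,interpolation=cv2.INTER_CUBIC)]))
E
```

```text
(no output)
```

View pics/c1.png

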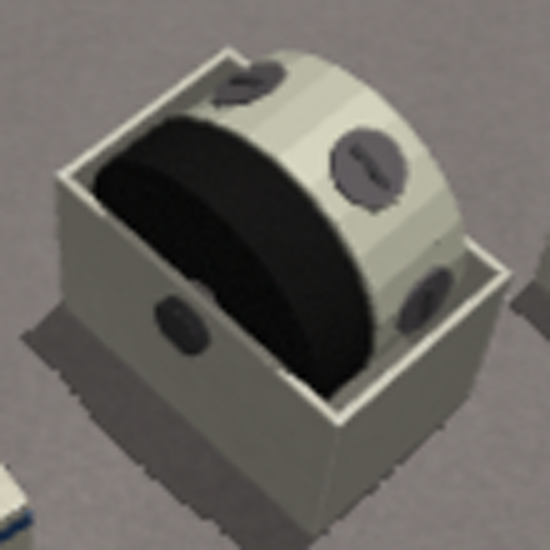

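View pics/c2.png

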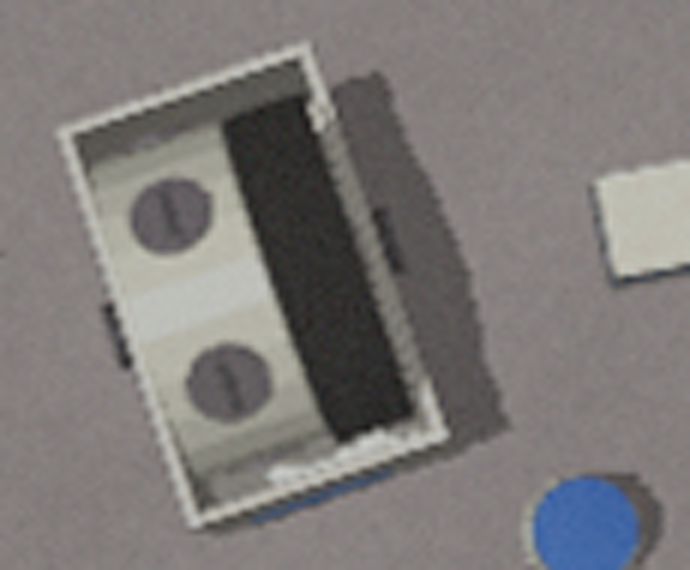

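View pics/c3.png

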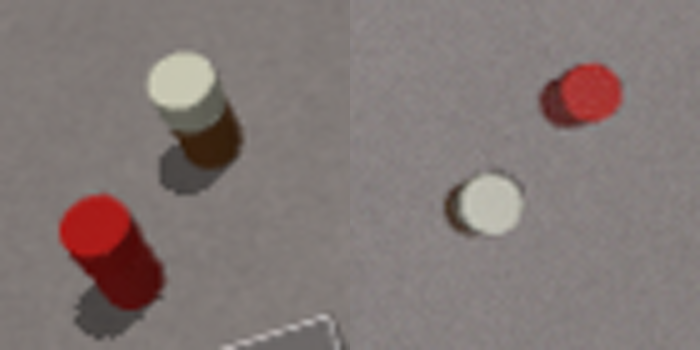

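```bash
cat > h.py <<'E'
import numpy as np, cv2
from scipy.spatial.transform import Rotation as R
from bench import ctrl, optics
np.set_printoptions(precision=4,suppress=True)
def campose(n,s=None):
    c=optics.calibration(n)
    if n!="wrist": return c["K"],c["pose"]
    T=np.eye(4);T[:3,:3]=R.from_rotvec(s["tool_rot"]).as_matrix();T[:3,3]=s["position"]
    return c["K"],T@c["hand_eye"]
def ray(K,P,uv):
    d=P[:3,:3]@np.linalg.solve(K,[uv[0],uv[1],1.]); return P[:3,3],d
def onz(KP,uv,z):
    o,d=ray(*KP,uv); return o+d*(z-o[2])/d[2]
def proj(KP,X):
    K,P=KP; p=(np.asarray(X)-P[:3,3])@P[:3,:3]; p=p@K.T; return p[...,:2]/p[...,2:]
def snap(n,name):
    s=ctrl.get_state(); im=optics.get_image(n); np.save(f"pics/{name}.npy",im); cv2.imwrite(f"pics/{name}.png",im[:,:,::-1]); return s,im
E
python3 - <<'E'
from h import *
T=campose("top");S=campose("scene")
c=np.array([[60,130],[305,42],[447,437],[195,525]])/6+[195,150]
X=np.array([onz(T,u,.125) for u in c]);print(X)
for i in range(4): print(np.linalg.norm(X[i]-X[i-1]))
cs=np.array([[228,50],[60,175],[338,422],[510,270]])/5+[235,135]
Y=np.array([onz(S,u,.125) for u in cs]);print(Y)
for i in range(4): print(np.linalg.norm(Y[i]-Y[i-1]))
# order: housing local: top image: UL=(+98,+58) UR=(+98,-66) LR=(-98,-66) LL=(-98,58)
L=np.array([[98,58],[98,-66],[-98,-66],[-98,58]])/1000
def fit(L,X):
    l=L-L.mean(0);x=X[:,:2]-X[:,:2].mean(0)
    a=np.arctan2((l[:,0]*x[:,1]-l[:,1]*x[:,0]).sum(),(l*x).sum())
    Rm=np.array([[np.cos(a),-np.sin(a)],[np.sin(a),np.cos(a)]])
    t=X[:,:2].mean(0)-Rm@L.mean(0); print(np.degrees(a),a,t,"res",(X[:,:2]-(L@Rm.T+t)))
    return a,t
fit(L,X)
fit(L[[3,2,1,0]],Y)
# vial cap: top  crop (490,203) -350 /5+335,195
u=[(490-350)/5+335,203/5+195];print("vial top",onz(T,u,.072))
u=[182/5+110,80/5+190];print("vial scene",onz(S,u,.072))
E
```

```text
[[ 0.6488  0.167   0.125 ]
 [ 0.688   0.0534  0.125 ]
 [ 0.5042 -0.0096  0.125 ]
 [ 0.4662  0.1049  0.125 ]]
0.19283536844893565
0.12022775571462725
0.19427735664083257
0.12065281428078596
[[ 0.4706  0.1068  0.125 ]
 [ 0.5084 -0.0061  0.125 ]
 [ 0.6895  0.0546  0.125 ]
 [ 0.6504  0.1697  0.125 ]]
0.1905264885699263
0.11904169918006134
0.19100059455523058
0.12151974102445695
18.813212160350247 0.3283524950743472 [0.5755 0.0827] res [[-0.0008 -0.0022]
 [-0.0016  0.0015]
 [ 0.0002  0.0018]
 [ 0.0022 -0.0011]]
18.82937540186794 0.328634596856626 [0.5784 0.085 ] res [[ 0.0036 -0.0015]
 [ 0.0014  0.003 ]
 [-0.003   0.0004]
 [-0.002  -0.0019]]
vial top [ 0.4679 -0.2707  0.072 ]
vial scene [ 0.4703 -0.2696  0.072 ]
```

```bash
cat >> h.py <<'E'
A=0.3285; O=np.array([.577,.084,0]); HX=np.array([np.cos(A),np.sin(A),0]); HY=np.array([-np.sin(A),np.cos(A),0]); HR=np.c_[HX,HY,[0,0,1]]
def W(l): return O+HR@np.asarray(l)
def Lc(w): return HR.T@(np.asarray(w)-O)
def cylang(KP,uv,r):
    o,d=ray(*KP,uv); o=HR.T@(o-O); d=HR.T@d; o=o-[0,0,.11]
    a=d[0]**2+d[2]**2;b=2*(o[0]*d[0]+o[2]*d[2]);c=o[0]**2+o[2]**2-r*r
    t=(-b-np.sqrt(b*b-4*a*c))/2/a; p=o+t*d; return np.degrees(np.arctan2(p[0],p[2])),p
def togo(w,spinto=None):
    s=ctrl.get_state(); M=R.from_rotvec(s["tool_rot"]).as_matrix(); return M.T@(np.asarray(w)-s["position"])*100
E
python3 - <<'E'
from h import *
T=campose("top");S=campose("scene")
for KP,u in [(T,np.array([170,215])/6+[195,150]),(T,np.array([230,383])/6+[195,150]),(S,np.array([250,83])/5+[235,135]),(S,np.array([370,170])/5+[235,135]),(S,np.array([427,300])/5+[235,135])]:
    print(cylang(KP,u,.077))
s=ctrl.get_state();M=R.from_rotvec(s["tool_rot"]).as_matrix();print(M)
print("wheel",W([0,-.036,.19]),"pocket",W([0,.017,.188]))
x=M[:,0];print("tool x in housing",HR.T@M[:,0],"y",HR.T@M[:,1], "angle toolx",np.degrees(np.arctan2(x[1],x[0])))
E
```

```text
(np.float64(22.524057372666128), array([0.0295, 0.0167, 0.0711]))
(np.float64(-38.48449392065691), array([-0.0479,  0.0167,  0.0603]))
(np.float64(-36.18681318686878), array([-0.0455,  0.0192,  0.0621]))
(np.float64(25.174710545062062), array([0.0328, 0.0181, 0.0697]))
(np.float64(88.65429239520522), array([0.077 , 0.0229, 0.0018]))
[[ 0.9603  0.2791 -0.0005]
 [ 0.2791 -0.9603  0.0013]
 [-0.0001 -0.0014 -1.    ]]
wheel [0.5886 0.0499 0.19  ] pocket [0.5715 0.1001 0.188 ]
tool x in housing [ 0.999  -0.0457 -0.0001] y [-0.0457 -0.999  -0.0014] angle toolx 16.203782737360534
```

```bash
python3 - <<'E'
from h import *
s=ctrl.get_state()
w=W([.030,-.037,.212]); print(w, HR.T@(w-s["position"])*100)
E
```

```text
[0.6173 0.0587 0.212 ] [63.2993 50.5285 -1.7731]
```

>>> play_rows:
  motion:
    - [1, 0, 0, 0, -0.046]
    - [1, 4.2, -3.35, 0, 0]
    - [1, 4.2, -3.35, 0, 0]
    - [1, 4.2, -3.35, 0, 0]
    - [1, 4.2, -3.35, 0, 0]
    - [1, 4.2, -3.35, 0, 0]
    - [1, 4.2, -3.35, 0, 0]
    - [1, 4.2, -3.35, 0, 0]
    - [1, 4.2, -3.35, 0, 0]
    - [1, 4.2, -3.35, 0, 0]
    - [1, 4.2, -3.35, 0, 0]
    - [1, 4.2, -3.35, 0, 0]
    - [1, 4.2, -3.35, 0, 0]
    - [1, 4.2, -3.35, 0, 0]
    - [1, 4.2, -3.35, 0, 0]
    - [1, 4.5, -3.6, 0, 0]
    - [1, 0, 0, 0, 0]
    - [1, 0, 0, 0, 0]
  force: 20

```text
time: 2.4
position: [0.617, 0.0578, 0.2299]
tool_rot: [3.099, 0.515, -0.002]
ft_force: [0.4, -1.1, -0.1]
grip_width: 0.008
```

```bash
cat > st.py <<'E'
from h import *
s=ctrl.get_state(); M=R.from_rotvec(s["tool_rot"]).as_matrix()
print("t",s["time"],"local mm",Lc(s["position"])*1000,"F loc",HR.T@s["ft_force"],"grip",s["grip_width"]*87,"toolx",HR.T@M[:,0],"z",HR.T@M[:,2])
E
python3 st.py
```

```text
t 2.4 local mm [ 29.4453 -37.7353 229.8577] F loc [-0.0093 -1.1855 -0.1277] grip 0.665439133099713 toolx [ 1.      0.0007 -0.0014] z [-0.0014 -0.0002 -1.    ]
```

>>> play_rows:
  motion:
    - [1, 0, 0, 1.5, 0]
    - [1, 0, 0, 1.3, 0]
    - [1, 0, 0, 0.2, 0]
    - [1, 0, 0, 0, 0]

```text
time: 2.9
position: [0.6172, 0.0577, 0.2003]
tool_rot: [3.099, 0.513, -0.001]
ft_force: [-0.6, 0.3, -0.8]
grip_width: 0.003
```

>>> play_rows:
  motion:
    - [1, 0, 0, 0.1, 0]
    - [1, 0, 0, 0.1, 0]
    - [1, 0, 0, 0, 0]

```text
time: 3.28
position: [0.6174, 0.0582, 0.1987]
tool_rot: [3.099, 0.514, 0.0]
ft_force: [0.3, -0.2, -0.0]
grip_width: 0.007
```

```bash
python3 st.py
```

```text
t 3.275 local mm [ 29.956  -37.4686 198.6714] F loc [ 0.234  -0.338  -0.0111] grip 0.5985801559585299 toolx [1.     0.0004 0.0002] z [ 0.0002 -0.0002 -1.    ]
```

>>> play_rows:
  motion:
    - [1, 0, 0, 0.1, 0]
    - [1, 0, 0, 0.1, 0]

```text
time: 3.52
position: [0.6174, 0.0582, 0.1965]
tool_rot: [3.099, 0.514, 0.0]
ft_force: [0.2, -1.1, -0.5]
grip_width: 0.005
```

>>> play_rows:
  motion:
    - [1, 0, 0, 0.1, 0]
    - [1, 0, 0, 0, 0]

```text
time: 3.78
position: [0.6173, 0.0581, 0.1954]
tool_rot: [3.099, 0.514, -0.0]
ft_force: [0.4, -1.0, 0.5]
grip_width: 0.003
```

>>> play_rows:
  motion:
    - [1, 0, 0, 0.1, 0]
    - [1, 0, 0, 0, 0]

```text
time: 4.03
position: [0.6173, 0.0581, 0.1944]
tool_rot: [3.099, 0.514, -0.0]
ft_force: [0.0, -0.4, 0.2]
grip_width: 0.005
```

>>> play_rows:
  motion:
    - [1, 0, 0, 0.1, 0]
    - [1, 0, 0, 0, 0]

```text
time: 4.28
position: [0.6175, 0.0582, 0.1939]
tool_rot: [3.099, 0.514, 0.001]
ft_force: [-1.1, -0.4, 1.9]
grip_width: 0.004
```

>>> play_rows:
  motion:
    - [1, 0, 0, 0.1, 0]
    - [1, 0, 0, 0, 0]

```text
time: 4.53
position: [0.618, 0.0583, 0.1935]
tool_rot: [3.099, 0.514, 0.003]
ft_force: [-0.6, -0.2, 4.7]
grip_width: 0.005
```

>>> play_rows:
  motion:
    - [1, -0.5, 0, -0.08, 0]
    - [1, -0.5, 0, -0.08, 0]

```text
time: 4.78
position: [0.6093, 0.0554, 0.1955]
tool_rot: [-3.099, -0.514, -0.007]
ft_force: [3.2, -0.7, 6.9]
grip_width: 0.005
```

```bash
python3 st.py
```

```text
t 4.775 local mm [ 21.3882 -37.4584 195.5232] F loc [ 2.8259 -1.7248  6.8637] grip 0.3948338407232301 toolx [1.     0.0005 0.0045] z [ 0.0045 -0.0006 -1.    ]
```

>>> play_rows:
  motion:
    - [1, -0.5, 0, -0.04, 0]
    - [1, -0.5, 0, -0.02, 0]

```text
time: 5.03
position: [0.5998, 0.0522, 0.1966]
tool_rot: [3.099, 0.514, 0.007]
ft_force: [3.3, 1.0, 8.3]
grip_width: 0.004
```

>>> play_rows:
  motion:
    - [1, -0.5, 0, 0, 0]
    - [1, -0.5, 0, 0, 0]

```text
time: 5.28
position: [0.5901, 0.049, 0.1966]
tool_rot: [3.099, 0.515, 0.007]
ft_force: [1.3, 1.3, 8.0]
grip_width: 0.005
```

>>> play_rows:
  motion:
    - [1, -0.5, 0, 0, 0]
    - [1, -0.5, 0, 0, 0]

```text
time: 5.52
position: [0.5805, 0.0457, 0.1963]
tool_rot: [3.099, 0.514, 0.006]
ft_force: [1.6, 1.1, 6.8]
grip_width: 0.005
```

>>> play_rows:
  motion:
    - [1, -0.5, 0, 0.04, 0]
    - [1, -0.5, 0, 0.08, 0]

```text
time: 5.78
position: [0.5711, 0.0425, 0.1954]
tool_rot: [3.099, 0.514, 0.006]
ft_force: [0.4, 0.9, 8.9]
grip_width: 0.005
```

>>> play_rows:
  motion:
    - [1, -0.5, 0, 0.11, 0]
    - [1, -0.5, 0, 0.14, 0]

```text
time: 6.02
position: [0.5613, 0.0392, 0.1931]
tool_rot: [3.099, 0.514, 0.005]
ft_force: [-0.8, 0.9, 10.7]
grip_width: 0.006
```

```bash
python3 st.py
```

```text
t 6.025 local mm [-29.2627 -37.3186 193.1029] F loc [-0.5054  1.0872 10.7406] grip 0.5163654493513246 toolx [1.     0.0005 0.0031] z [ 0.0031 -0.001  -1.    ]
```

>>> play_rows:
  motion:
    - [1, -0.5, 0, 0.13, 0]
    - [1, -0.5, 0, 0.16, 0]

```text
time: 6.28
position: [0.5512, 0.0358, 0.1894]
tool_rot: [3.099, 0.514, 0.002]
ft_force: [-1.2, 0.6, 7.3]
grip_width: 0.005
```

```bash
python3 - <<'E'
from h import *
s,im=snap("scene","s1")
cv2.imwrite("pics/s1c.png",cv2.resize(im[115:245,220:350,::-1],None,fx=4,fy=4,interpolation=cv2.INTER_CUBIC))
E
python3 st.py
```

```text
t 6.325 local mm [-40.9867 -37.3051 188.9125] F loc [-2.6503  0.7728  7.157 ] grip 0.6741802261393378 toolx [ 1.      0.0003 -0.0004] z [-0.0004 -0.0006 -1.    ]
```

View pics/s1c.png

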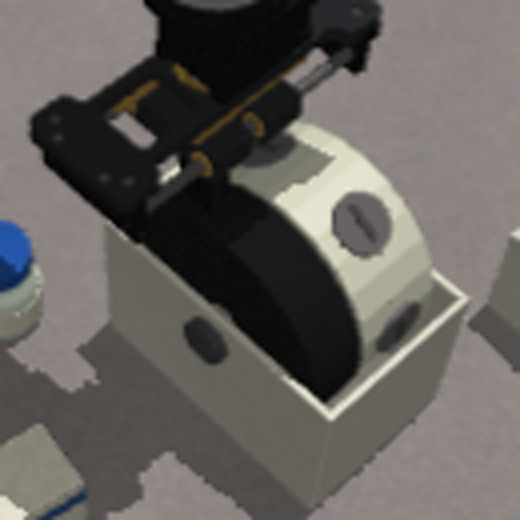

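```bash
python3 - <<'E'
from h import *
S=campose("scene")
print(cylang(S,[363/4+220,223/4+115],.077),cylang(S,[400/4+220,325/4+115],.077))
E
```

```text
(np.float64(29.44594407636592), array([0.0379, 0.019 , 0.0671])) (np.float64(93.00377665858112), array([ 0.0769,  0.0229, -0.004 ]))
```

>>> play_rows:
  motion:
    - [1, 0, 0, -1.8, 0]
    - [1, 3.8, 0, -0.4, 0]
    - [1, 3.8, 0, 0, 0]
    - [1, 0, 0, 1.2, 0]
    - [1, 0, 0, 0, 0]

```text
time: 6.95
position: [0.6214, 0.0597, 0.1966]
tool_rot: [-3.099, -0.514, 0.006]
ft_force: [-0.8, -0.6, 0.2]
grip_width: 0.003
```

```bash
python3 st.py
```

```text
t 6.95 local mm [ 34.2073 -37.3688 196.5528] F loc [-0.9169 -0.3275  0.1665] grip 0.25717022524492755 toolx [ 1.      0.0005 -0.0039] z [-0.0039  0.0009 -1.    ]
```

>>> play_rows:
  motion:
    - [1, 0, 0, 0.3, 0]
    - [1, 0, 0, 0.1, 0]

```text
time: 7.2
position: [0.6226, 0.0596, 0.1944]
tool_rot: [3.098, 0.513, 0.0]
ft_force: [-0.5, 0.1, 0.6]
grip_width: 0.002
```

>>> play_rows:
  motion:
    - [1, 0, 0, 0.1, 0]
    - [1, 0, 0, 0, 0]

```text
time: 7.45
position: [0.623, 0.0599, 0.1933]
tool_rot: [3.099, 0.514, 0.0]
ft_force: [0.0, 0.7, -0.3]
grip_width: 0.006
```

>>> play_rows:
  motion:
    - [1, 0, 0, 0.1, 0]
    - [1, 0, 0, 0, 0]

```text
time: 7.7
position: [0.623, 0.0601, 0.192]
tool_rot: [3.099, 0.514, -0.0]
ft_force: [-0.6, -0.1, 0.5]
grip_width: 0.008
```

>>> play_rows:
  motion:
    - [1, 0, 0, 0.1, 0]
    - [1, 0, 0, 0, 0]

```text
time: 7.95
position: [0.623, 0.0601, 0.191]
tool_rot: [3.099, 0.514, -0.0]
ft_force: [-0.4, -0.4, -0.2]
grip_width: 0.008
```

>>> play_rows:
  motion:
    - [1, 0, 0, 0.1, 0]
    - [1, 0, 0, 0, 0]

```text
time: 8.2
position: [0.6231, 0.0601, 0.1905]
tool_rot: [3.099, 0.514, 0.0]
ft_force: [-0.4, 0.6, 2.0]
grip_width: 0.004
```

>>> play_rows:
  motion:
    - [1, -0.5, 0, -0.05, 0]
    - [1, -0.5, 0, -0.12, 0]

```text
time: 8.45
position: [0.6146, 0.0572, 0.193]
tool_rot: [-3.099, -0.514, -0.005]
ft_force: [2.3, 0.2, 3.9]
grip_width: 0.006
```

>>> play_rows:
  motion:
    - [1, -0.5, 0, -0.08, 0]
    - [1, -0.5, 0, -0.06, 0]

```text
time: 8.7
position: [0.6048, 0.054, 0.1948]
tool_rot: [3.099, 0.514, 0.005]
ft_force: [2.2, 1.5, 7.5]
grip_width: 0.004
```

>>> play_rows:
  motion:
    - [1, -0.5, 0, -0.03, 0]
    - [1, -0.5, 0, 0, 0]

```text
time: 8.95
position: [0.5953, 0.0508, 0.1954]
tool_rot: [3.099, 0.514, 0.005]
ft_force: [2.4, 0.9, 7.8]
grip_width: 0.005
```

>>> play_rows:
  motion:
    - [1, -0.5, 0, 0, 0]
    - [1, -0.5, 0, 0, 0]

```text
time: 9.2
position: [0.5859, 0.0476, 0.1954]
tool_rot: [3.099, 0.514, 0.005]
ft_force: [2.3, 1.5, 9.4]
grip_width: 0.005
```

>>> play_rows:
  motion:
    - [1, -0.5, 0, 0, 0]
    - [1, -0.5, 0, 0.02, 0]

```text
time: 9.45
position: [0.5764, 0.0444, 0.1952]
tool_rot: [3.099, 0.514, 0.005]
ft_force: [0.2, 0.9, 8.7]
grip_width: 0.009
```

>>> play_rows:
  motion:
    - [1, -0.5, 0, 0.05, 0]
    - [1, -0.5, 0, 0.08, 0]

```text
time: 9.7
position: [0.5665, 0.0411, 0.1938]
tool_rot: [3.099, 0.514, 0.003]
ft_force: [0.9, 0.2, 7.9]
grip_width: 0.01
```

>>> play_rows:
  motion:
    - [1, -0.5, 0, 0.11, 0]
    - [1, -0.5, 0, 0.14, 0]

```text
time: 9.95
position: [0.5565, 0.0377, 0.1909]
tool_rot: [3.099, 0.514, 0.001]
ft_force: [-0.2, 0.4, 7.3]
grip_width: 0.001
```

>>> play_rows:
  motion:
    - [1, -0.5, 0, 0.17, 0]
    - [1, -0.5, 0, 0.2, 0]

```text
time: 10.2
position: [0.5465, 0.0343, 0.1865]
tool_rot: [3.099, 0.514, -0.001]
ft_force: [-0.7, 0.3, 5.7]
grip_width: 0.006
```

>>> play_rows:
  motion:
    - [1, 0, 0, -1.8, 0]
    - [1, 3.8, 0, -0.5, 0]
    - [1, 3.8, 0, 0, 0]
    - [1, 0, 0, 0.8, 0]
    - [1, 0, 0, 0, 0]

```text
time: 10.82
position: [0.6178, 0.0584, 0.1998]
tool_rot: [-3.099, -0.514, 0.005]
ft_force: [-0.0, -0.4, -0.0]
grip_width: 0.008
```

```bash
python3 - <<'E'
from h import *
s,im=snap("scene","s2")
cv2.imwrite("pics/s2c.png",cv2.resize(im[115:245,220:350,::-1],None,fx=4,fy=4,interpolation=cv2.INTER_CUBIC))
E
python3 st.py
```

```text
t 10.875 local mm [ 30.5004 -37.6201 200.39  ] F loc [0.1622 0.7002 0.1811] grip 0.5139641538208833 toolx [ 1.      0.0001 -0.0024] z [-0.0024 -0.0001 -1.    ]
```

View pics/s2c.png

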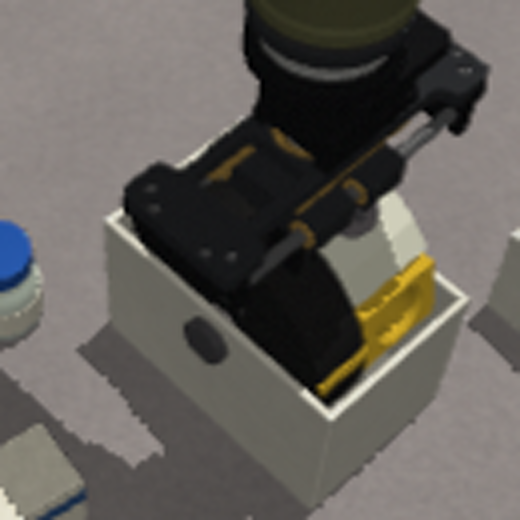

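>>> play_rows:
  motion:
    - [1, 0.5, 0, 0.5, 0]
    - [1, 0, 0, 0.2, 0]
    - [1, 0, 0, 0.1, 0]

```text
time: 11.25
position: [0.6238, 0.0602, 0.1928]
tool_rot: [3.099, 0.514, -0.0]
ft_force: [-0.4, 0.7, 0.5]
grip_width: 0.003
```

>>> play_rows:
  motion:
    - [1, 0, 0, 0.1, 0]
    - [1, 0, 0, 0, 0]

```text
time: 11.5
position: [0.624, 0.0603, 0.1922]
tool_rot: [3.099, 0.514, 0.0]
ft_force: [-0.8, 0.7, 2.0]
grip_width: 0.008
```

```bash
python3 st.py
```

```text
t 11.5 local mm [ 36.8703 -37.5724 192.2073] F loc [-0.5069  0.9359  2.0426] grip 0.7217463286281771 toolx [1.     0.0003 0.0002] z [ 0.0002 -0.0004 -1.    ]
```

>>> play_rows:
  motion:
    - [1, -0.5, 0, -0.07, 0]
    - [1, -0.5, 0, -0.14, 0]

```text
time: 11.75
position: [0.6153, 0.0575, 0.1948]
tool_rot: [-3.099, -0.514, -0.005]
ft_force: [2.1, 1.1, 2.8]
grip_width: 0.002
```

>>> play_rows:
  motion:
    - [1, -0.5, 0, -0.1, 0]
    - [1, -0.5, 0, -0.07, 0]

```text
time: 12.0
position: [0.6054, 0.0542, 0.1967]
tool_rot: [3.099, 0.514, 0.003]
ft_force: [2.6, 1.1, 5.3]
grip_width: 0.006
```

>>> play_rows:
  motion:
    - [1, -0.5, 0, -0.04, 0]
    - [1, -0.5, 0, -0.02, 0]

```text
time: 12.25
position: [0.5958, 0.0509, 0.1974]
tool_rot: [3.099, 0.514, 0.003]
ft_force: [1.7, 0.6, 7.0]
grip_width: 0.003
```

>>> play_rows:
  motion:
    - [1, -0.5, 0, -0.02, 0]
    - [1, -0.5, 0, -0.02, 0]

```text
time: 12.5
position: [0.5864, 0.0477, 0.1977]
tool_rot: [3.099, 0.514, 0.003]
ft_force: [1.9, 1.0, 6.8]
grip_width: 0.001
```

>>> play_rows:
  motion:
    - [1, -0.5, 0, -0.02, 0]
    - [1, -0.5, 0, 0.02, 0]

```text
time: 12.75
position: [0.5768, 0.0445, 0.1977]
tool_rot: [3.099, 0.514, 0.003]
ft_force: [1.8, -0.0, 6.7]
grip_width: 0.004
```

>>> play_rows:
  motion:
    - [1, -0.5, 0, 0.03, 0]
    - [1, -0.5, 0, 0.07, 0]

```text
time: 13.0
position: [0.567, 0.0412, 0.1965]
tool_rot: [3.099, 0.514, 0.001]
ft_force: [0.5, -0.2, 5.2]
grip_width: 0.007
```

>>> play_rows:
  motion:
    - [1, -0.5, 0, 0.09, 0]
    - [1, -0.5, 0, 0.12, 0]

```text
time: 13.25
position: [0.5571, 0.0379, 0.194]
tool_rot: [3.099, 0.514, -0.001]
ft_force: [0.2, 0.2, 4.3]
grip_width: 0.001
```

>>> play_rows:
  motion:
    - [1, -0.5, 0, 0.17, 0]
    - [1, -0.5, 0, 0.18, 0]

```text
time: 13.5
position: [0.5474, 0.0345, 0.1901]
tool_rot: [3.099, 0.514, -0.002]
ft_force: [0.6, 0.5, 3.3]
grip_width: 0.006
```

>>> play_rows:
  motion:
    - [1, 0, 0, -1.8, 0]
    - [1, 3.8, 0, -0.5, 0]
    - [1, 3.8, 0, 0, 0]
    - [1, 0, 0, 0.2, 0]
    - [1, 0, 0, 0, 0]

```text
time: 14.12
position: [0.6193, 0.0589, 0.2106]
tool_rot: [-3.099, -0.514, 0.003]
ft_force: [-0.3, -0.5, -0.4]
grip_width: 0.006
```

```bash
python3 - <<'E'
from h import *
s,im=snap("scene","s3")
cv2.imwrite("pics/s3c.png",cv2.resize(im[115:245,220:350,::-1],None,fx=4,fy=4,interpolation=cv2.INTER_CUBIC))
s,im=snap("wrist","w3")
E
python3 st.py
```

```text
t 14.225 local mm [ 31.8567 -37.7549 211.1756] F loc [-0.0293 -0.4657 -0.1149] grip 0.7114138021488239 toolx [ 1.    -0.    -0.001] z [-0.001  -0.0007 -1.    ]
```

View pics/s3c.png

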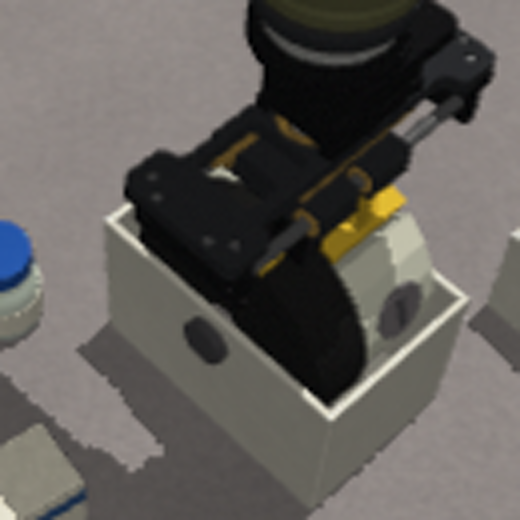

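View pics/w3.png

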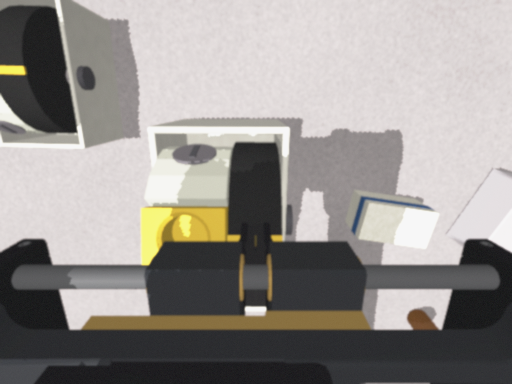

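```bash
python3 - <<'E'
from h import *
S=campose("scene")
print(cylang(S,[402/4+220,310/4+115],.077))
s=ctrl.get_state(); Wk=campose("wrist",s)
print(cylang(Wk,[194.5,153.5],.077))
# yellow far edge line in wrist
im=np.load("pics/w3.npy").astype(int)
m=(im[...,0]>180)&(im[...,1]>120)&(im[...,2]<90)
m[:, 227:]=0;m[:195]=0
ys,xs=np.nonzero(m); print(xs.min(),xs.max(),ys.min())
for x in (150,185,220): print(x, np.nonzero(m[:,x])[0].min())
E
```

```text
(np.float64(80.28645329001955), array([0.0759, 0.022 , 0.013 ]))
(np.float64(75.71331830935655), array([0.0746, 0.0155, 0.019 ]))
149 224 207Traceback (most recent call last):
  File "<stdin>", line 11, in <module>
    return umr_minimum(a, axis, None, out, keepdims, initial, where)
ValueError: zero-size array to reduction operation minimum which has no identity
```

>>> play_rows:
  motion:
    - [1, -1.5, 0, 0.8, 0]
    - [1, 0, 0, 0.3, 0]
    - [1, 0, 0, 0.1, 0]

```text
time: 14.6
position: [0.606, 0.0539, 0.1994]
tool_rot: [3.099, 0.513, 0.001]
ft_force: [-0.5, -1.0, 1.0]
grip_width: 0.005
```

>>> play_rows:
  motion:
    - [1, 0, 0, 0.1, 0]
    - [1, 0, 0, 0, 0]

```text
time: 14.85
position: [0.6067, 0.0541, 0.1991]
tool_rot: [3.099, 0.514, 0.002]
ft_force: [-1.1, 0.3, 4.5]
grip_width: 0.003
```

```bash
python3 st.py
```

```text
t 14.85 local mm [ 18.5174 -37.8538 199.0917] F loc [-0.9709  0.6725  4.5105] grip 0.2363475423531033 toolx [1.     0.0002 0.0013] z [ 0.0013 -0.001  -1.    ]
```

>>> play_rows:
  motion:
    - [1, -0.5, 0, -0.02, 0]
    - [1, -0.5, 0, -0.04, 0]

```text
time: 15.1
position: [0.598, 0.0512, 0.1998]
tool_rot: [3.099, 0.514, 0.006]
ft_force: [1.9, -0.0, 4.9]
grip_width: 0.008
```

>>> play_rows:
  motion:
    - [1, -0.5, 0, -0.03, 0]
    - [1, -0.5, 0, -0.02, 0]

```text
time: 15.35
position: [0.5881, 0.0479, 0.2001]
tool_rot: [3.099, 0.514, 0.005]
ft_force: [1.8, 0.2, 5.3]
grip_width: 0.011
```

>>> play_rows:
  motion:
    - [1, 0, 0, -1, 0]
    - [1, 5, 0, -2.5, 0]
    - [1, 6, 0, 0, 0]
    - [1, 0, 0, 0, 0]

```text
time: 15.85
position: [0.6925, 0.0852, 0.2296]
tool_rot: [-3.094, -0.516, 0.009]
ft_force: [-0.4, -0.1, -0.6]
grip_width: 0.004
```

```bash
python3 - <<'E'
from h import *
s,im=snap("scene","s4")
cv2.imwrite("pics/s4c.png",cv2.resize(im[115:245,220:350,::-1],None,fx=4,fy=4,interpolation=cv2.INTER_CUBIC))
s,im=snap("wrist","w4")
E
python3 st.py
```

```text
t 15.95 local mm [107.4582 -36.4977 232.3337] F loc [-1.1644  0.4459 -1.021 ] grip 0.976862918214787 toolx [ 1.      0.0015 -0.0035] z [-0.0035  0.0022 -1.    ]
```

View pics/s4c.png

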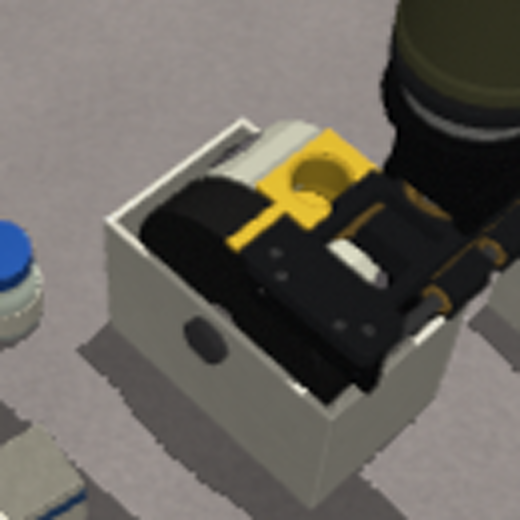

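View pics/w4.png

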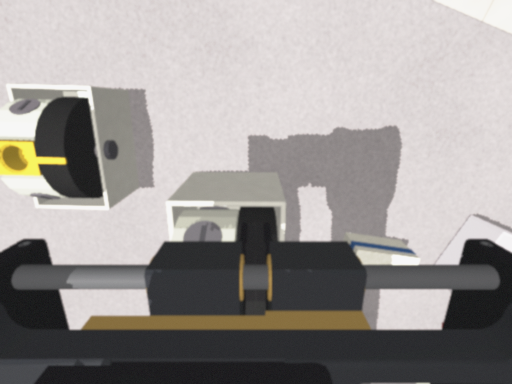

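>>> play_rows:
  motion:
    - [1, -4, 0, -2.5, 0]
    - [1, -5, 0, -2.5, 0]
    - [1, -5, 0, 0, 0]
    - [1, -5, 0, 0, 0]
    - [1, -4, -2, 0, 0]
    - [1, 0, 0, 0, 0]
    - [1, 0, 0, 0, 0]

```text
time: 16.82
position: [0.4669, 0.0276, 0.2848]
tool_rot: [3.097, 0.512, 0.002]
ft_force: [0.7, 0.3, -0.7]
grip_width: 0.005
```

```bash
python3 - <<'E'
from h import *
s,im=snap("scene","s5")
cv2.imwrite("pics/s5c.png",cv2.resize(im[115:245,220:350,::-1],None,fx=4,fy=4,interpolation=cv2.INTER_CUBIC))
s,im=snap("wrist","w5"); np.save("pics/w5s.npy",s,allow_pickle=True)
s,im=snap("top","t5")
cv2.imwrite("pics/t5c.png",cv2.resize(im[150:245,195:310,::-1],None,fx=5,fy=5,interpolation=cv2.INTER_CUBIC))
E
python3 st.py
```

```text
t 16.975 local mm [-121.5945  -17.7133  284.1061] F loc [ 0.4472 -0.0929 -0.7122] grip 0.23237196764257845 toolx [1.     0.0005 0.0002] z [ 0.0002  0.0006 -1.    ]
```

View pics/s5c.png

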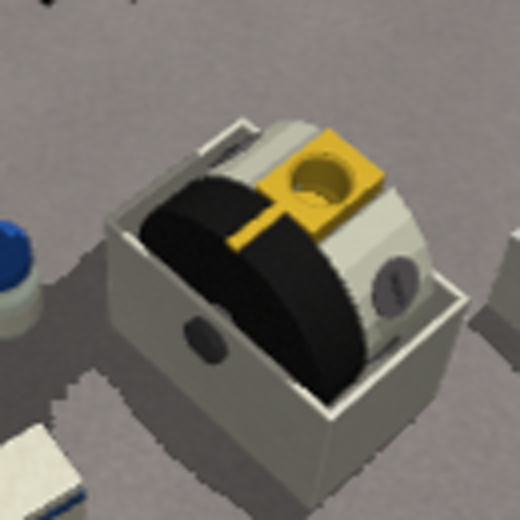

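View pics/w5.png

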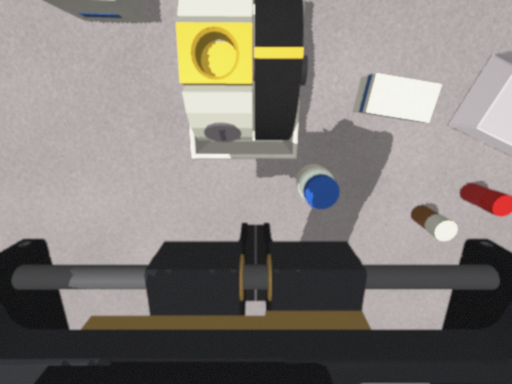

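View pics/t5c.png

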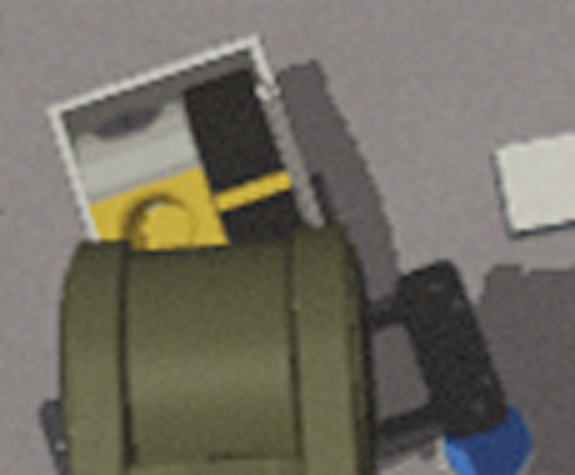

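```bash
python3 - <<'E'
from h import *
S=campose("scene");s=np.load("pics/w5s.npy",allow_pickle=True).item();Wk=campose("wrist",s);T=campose("top")
im=np.load("pics/w5.npy")
cv2.imwrite("pics/w5c.png",cv2.resize(im[0:170,165:325,::-1],None,fx=4,fy=4,interpolation=cv2.INTER_CUBIC)[:600])
print("wrist corners",Lc(onz(Wk,[191,157],.125))*1000,Lc(onz(Wk,[297.5,155.5],.125))*1000)
print("wrist mouth",Lc(onz(Wk,[215,52],.188))*1000, "scene mouth",Lc(onz(S,[322/4+220,181/4+115],.188))*1000)
print("stripe wrist",cylang(Wk,[279,52.5],.080),"scene",cylang(S,[258/4+220,228/4+115],.08),"top",cylang(T,[253/5+195,191/5+150],.08))
print("plug scene", cylang(S,[396/4+220,287/4+115],.077), "wrist",cylang(Wk,[222,132],.077))
E
```

```text
wrist corners [-96.6968  57.1936 125.    ] [-94.8694 -66.8024 125.    ]
wrist mouth [  3.3102  15.8099 188.    ] scene mouth [  5.5643  17.1827 188.    ]
stripe wrist (np.float64(1.884224198369907), array([ 0.0026, -0.0373,  0.08  ])) scene (np.float64(3.198323678825197), array([ 0.0045, -0.035 ,  0.0799])) top (np.float64(1.5992622966021832), array([ 0.0022, -0.0366,  0.08  ]))
plug scene (np.float64(64.14488414162774), array([0.0693, 0.0196, 0.0336])) wrist (np.float64(-58.475847426315475), array([-0.0656,  0.017 ,  0.0403]))
```

View pics/w5c.png

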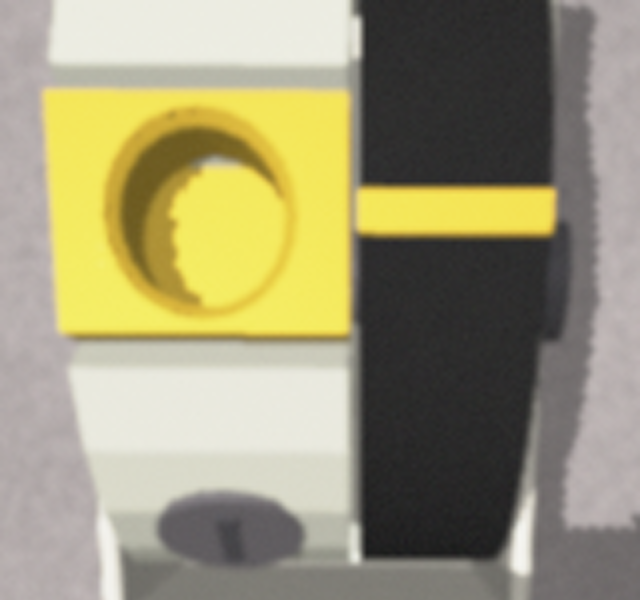

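>>> play_rows:
  motion:
    - [1, 3.5, -2, -2.5, 0]
    - [1, 0, 0, -2, 0]
    - [1, 0, 0, 0, 0]
    - [1, 0, 0, 0, 0]

```text
time: 17.48
position: [0.4936, 0.0578, 0.328]
tool_rot: [-3.099, -0.513, 0.003]
ft_force: [0.4, 0.9, -0.3]
grip_width: 0.008
```

```bash
python3 - <<'E'
from h import *
s,im=snap("wrist","w6"); np.save("pics/w6s.npy",s,allow_pickle=True)
cv2.imwrite("pics/w6c.png",cv2.resize(im[0:240,130:390,::-1],None,fx=3,fy=3,interpolation=cv2.INTER_CUBIC)[:600])
E
python3 st.py
```

```text
t 17.525 local mm [-87.633    2.1171 327.9025] F loc [-0.7904 -0.0335  0.6999] grip 0.32679110169432307 toolx [ 1.     -0.0004 -0.0018] z [-0.0018  0.0009 -1.    ]
```

View pics/w6c.png

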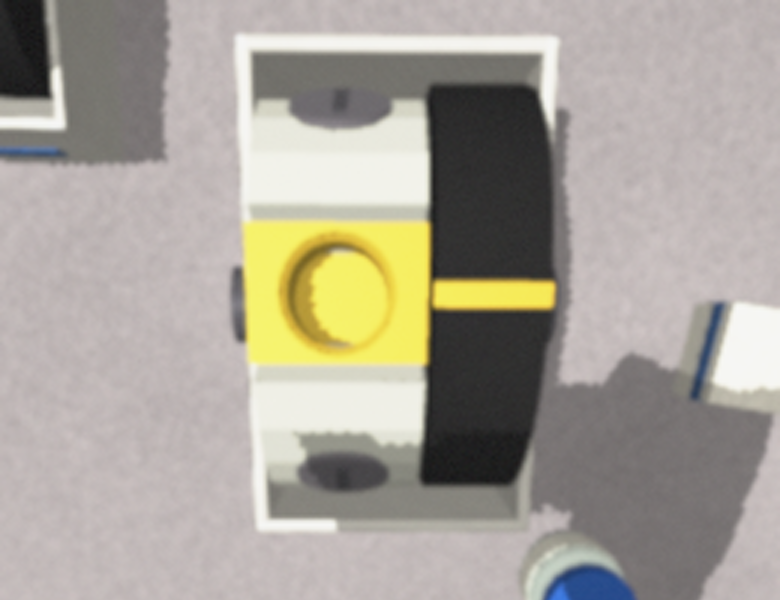

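Excellent view: housing outer corners at crop (236,36),(558,38),(527,529),(259,529), mouth rim around (338,294), stripe at (494,295).

```bash
python3 - <<'E'
from h import *
s=np.load("pics/w6s.npy",allow_pickle=True).item();Wk=campose("wrist",s)
f=lambda u,v:(np.array([u,v])/3+[130,0]-1/3*0)
C=[f(236,36),f(558,38),f(527,529),f(259,529)]
X=np.array([onz(Wk,c,.125) for c in C]); print("corners local",np.array([Lc(x) for x in X])*1000)
from itertools import product
L=np.array([[98,58],[98,-66],[-98,-66],[-98,58]])/1000
l=L-L.mean(0);x=X[:,:2]-X[:,:2].mean(0)
a=np.arctan2((l[:,0]*x[:,1]-l[:,1]*x[:,0]).sum(),(l*x).sum());Rm=np.array([[np.cos(a),-np.sin(a)],[np.sin(a),np.cos(a)]])
t=X[:,:2].mean(0)-Rm@L.mean(0);print("a",a,"O",t)
B=Lc([*t,0])[0]*1000
m=Lc(onz(Wk,f(338,294),.188))*1000;print("mouth",m,"rel x",m[0]-B,"deg",np.degrees(np.arcsin((m[0]-B)/78)))
st=Lc(onz(Wk,f(494,295),.191))*1000;print("stripe",st,"deg",np.degrees(np.arcsin((st[0]-B)/81)))
b=[f(337,221),f(337,363)]
for q in b: 
  m=Lc(onz(Wk,q,.188))*1000; print("block edge",m-[B,0,0])
print("plugs",cylang(Wk,f(341,107),.077),cylang(Wk,f(344,472),.077),"bias mm",B)
E
```

```text
corners local [[ 95.9082  55.8761 125.    ]
 [ 95.1807 -66.2549 125.    ]
 [-97.1587 -65.5693 125.    ]
 [-97.2941  55.6027 125.    ]]
a 0.32704119201867776 O [0.5766 0.0827]
mouth [  2.2112  15.5155 188.    ] rel x 3.0463779336151 deg 2.238320556282189
stripe [  1.8522 -37.2654 191.    ] deg 1.9012297125942785
block edge [ 25.9988  15.529  188.    ]
block edge [-19.7784  16.1822 188.    ]
plugs (np.float64(60.913195633973366), array([0.0673, 0.0154, 0.0374])) (np.float64(-60.024442664188925), array([-0.0667,  0.0159,  0.0385])) bias mm -0.8351487991842061
```

>>> play_rows:
  motion:
    - [1, 4.6, 2, 0, 0]
    - [1, 4.7, 2, 3, 0]
    - [1, 0, 0, 5, 0]
    - [1, 0, 0, 3, 0]
    - [1, 0, 0, 1.4, 0]
    - [1, 0, 0, 0, 0]
    - [1, 0, 0, 0, 0]

```text
time: 18.4
position: [0.5954, 0.0505, 0.2067]
tool_rot: [3.099, 0.514, 0.004]
ft_force: [-0.4, -0.3, -0.4]
grip_width: 0.005
```

```bash
python3 st.py
```

```text
t 18.4 local mm [  6.6537 -37.6571 206.7295] F loc [-0.4555 -0.1824 -0.4185] grip 0.4763179905808652 toolx [1.     0.0002 0.0023] z [ 0.0023 -0.0011 -1.    ]
```

>>> play_rows:
  motion:
    - [1, 0, 0, 0.3, 0]
    - [1, 0, 0, 0.2, 0]
    - [1, 0, 0, 0, 0]

```text
time: 18.77
position: [0.5948, 0.0503, 0.2003]
tool_rot: [3.099, 0.514, 0.001]
ft_force: [-0.1, -0.1, -0.0]
grip_width: 0.005
```

>>> play_rows:
  motion:
    - [1, 0, 0, 0.1, 0]
    - [1, 0, 0, 0, 0]

```text
time: 19.02
position: [0.595, 0.0504, 0.2002]
tool_rot: [3.099, 0.514, 0.001]
ft_force: [-1.6, 0.0, 4.4]
grip_width: 0.001
```

>>> play_rows:
  motion:
    - [1, 0, 0, 0.1, 0]
    - [1, 0, 0, 0, 0]

```text
time: 19.27
position: [0.5956, 0.0506, 0.2001]
tool_rot: [3.098, 0.514, 0.004]
ft_force: [-2.0, 0.0, 8.7]
grip_width: 0.005
```

>>> play_rows:
  motion:
    - [1, -0.18, 0, 0, 0]
    - [1, -0.18, 0, 0, 0]
    - [1, 0, 0, 0, 0]

```text
time: 19.65
position: [0.5931, 0.0498, 0.2002]
tool_rot: [3.099, 0.514, 0.008]
ft_force: [0.7, 0.8, 5.4]
grip_width: 0.006
```

```bash
python3 st.py
```

```text
t 19.65 local mm [  4.2186 -37.5591 200.2085] F loc [0.9068 0.5481 5.4499] grip 0.5032136457842074 toolx [1.     0.0004 0.005 ] z [ 0.005  -0.0012 -1.    ]
```

>>> play_rows:
  motion:
    - [1, 0, 0, -0.5, 0]
    - [1, 0, 0, -3, 0]
    - [1, -4.5, -2, -5, 0]
    - [1, -4.5, -2, -4.2, 0]
    - [1, 0, 0, 0, 0]
    - [1, 0, 0, 0, 0]

```text
time: 20.4
position: [0.5001, 0.0567, 0.3179]
tool_rot: [3.098, 0.513, -0.0]
ft_force: [0.1, -0.5, -0.2]
grip_width: 0.005
```

```bash
python3 - <<'E'
from h import *
s,im=snap("wrist","w7"); np.save("pics/w7s.npy",s,allow_pickle=True)
cv2.imwrite("pics/w7c.png",cv2.resize(im[0:240,130:390,::-1],None,fx=3,fy=3,interpolation=cv2.INTER_CUBIC)[:600])
E
python3 st.py
```

```text
t 20.45 local mm [-81.5863  -1.1685 317.1061] F loc [-0.3949 -0.0077 -0.954 ] grip 0.48241194570393453 toolx [ 1.     -0.0006 -0.0016] z [-0.0016  0.0004 -1.    ]
```

View pics/w7c.png

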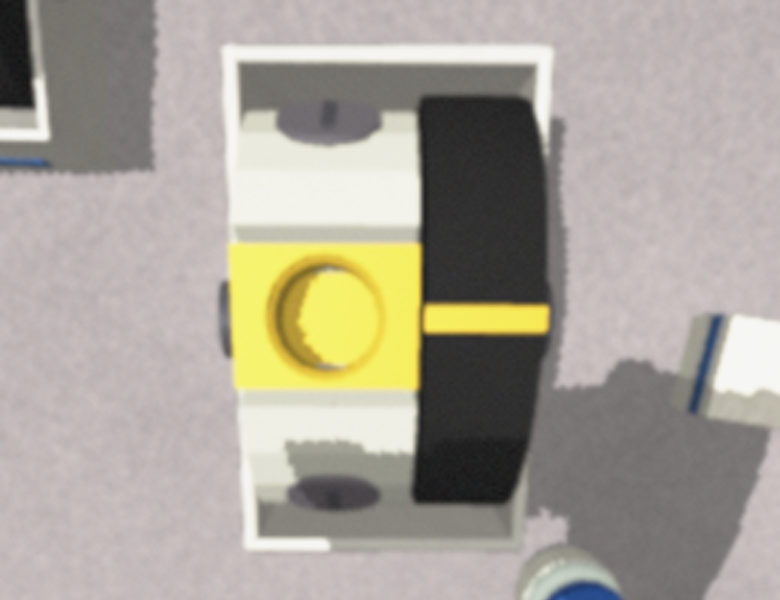

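```bash
python3 - <<'E'
from h import *
s=np.load("pics/w7s.npy",allow_pickle=True).item();Wk=campose("wrist",s)
f=lambda u,v:(np.array([u,v])/3+[130,0])
C=[f(222,46),f(553,47),f(522,548),f(247,549)]
X=np.array([onz(Wk,c,.125) for c in C]); print("corners local",np.array([Lc(x) for x in X])*1000)
L=np.array([[98,58],[98,-66],[-98,-66],[-98,58]])/1000
l=L-L.mean(0);x=X[:,:2]-X[:,:2].mean(0)
a=np.arctan2((l[:,0]*x[:,1]-l[:,1]*x[:,0]).sum(),(l*x).sum());Rm=np.array([[np.cos(a),-np.sin(a)],[np.sin(a),np.cos(a)]])
t=X[:,:2].mean(0)-Rm@L.mean(0);print("a",a,"O",t)
B=Lc([*t,0])[0]*1000
w=onz(Wk,f(327,316),.188);m=Lc(w)*1000;print("mouth",w,m,"rel x",m[0]-B,"deg",np.degrees(np.arcsin((m[0]-B)/78)))
st=Lc(onz(Wk,f(486,319),.191))*1000;print("stripe",st,"deg",np.degrees(np.arcsin((st[0]-B)/81)))
for q in [f(327,243),f(327,388)]:
  print("block edge",Lc(onz(Wk,q,.188))*1000-[B,0,0])
print("plugs",cylang(Wk,f(330,122),.077),cylang(Wk,f(333,493),.077),"bias",B)
np.save("pics/w7mouth.npy",w)
E
```

```text
corners local [[ 96.0373  56.0659 125.    ]
 [ 95.6843 -66.3943 125.    ]
 [-97.1548 -65.5574 125.    ]
 [-97.6399  56.1974 125.    ]]
a 0.3268646260378396 O [0.5766 0.0829]
mouth [0.5731 0.0989 0.188 ] [  1.1408  15.3289 188.    ] rel x 1.9025947378143284 deg 1.3977110433366589
stripe [  0.2161 -37.1012 191.    ] deg 0.6916852192556208
block edge [ 24.4228  14.9166 188.    ]
block edge [-21.4966  15.7572 188.    ]
plugs (np.float64(59.22633803294973), array([0.0662, 0.0153, 0.0394])) (np.float64(-61.464907708515085), array([-0.0676,  0.0165,  0.0368])) bias -0.7617518864124325
```

```bash
python3 - <<'E'
from h import *
print(togo([.390,-.297,.215]))
E
```

```text
[-21.7993  29.9298  10.2334]
```

>>> play_rows:
  motion:
    - [0.4, -3.1, 4.3, 0, 0]
    - [0.4, -3.1, 4.3, 1, 0]
    - [0.4, -3.1, 4.3, 1.8, 0]
    - [0.4, -3.1, 4.3, 1.8, 0]
    - [0.4, -3.1, 4.3, 1.8, 0]
    - [0.4, -3.1, 4.3, 1.9, 0]
    - [0.4, -3.1, 4.1, 1.9, 0]
    - [0.4, 0, 0, 0, 0]
    - [0.4, 0, 0, 0, 0]

```text
time: 21.58
position: [0.3915, -0.2949, 0.2145]
tool_rot: [-3.095, -0.514, 0.002]
ft_force: [-0.4, 0.8, 0.8]
grip_width: 0.603
```

```bash
python3 - <<'E'
from h import *
s,im=snap("wrist","w8"); np.save("pics/w8s.npy",s,allow_pickle=True)
s,im=snap("top","t8")
cv2.imwrite("pics/t8c.png",cv2.resize(im[150:245,195:310,::-1],None,fx=5,fy=5,interpolation=cv2.INTER_CUBIC))
E
python3 st.py
```

```text
t 21.675 local mm [-296.8445 -298.5212  215.781 ] F loc [-0.6255  0.0207  0.0026] grip 52.366768576653406 toolx [1.     0.0028 0.0001] z [ 0.0001  0.0013 -1.    ]
```

View pics/w8.png

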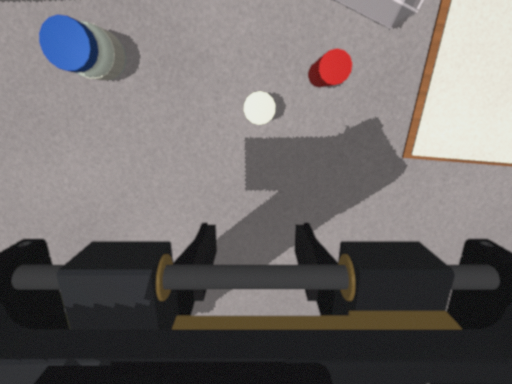

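View pics/t8c.png

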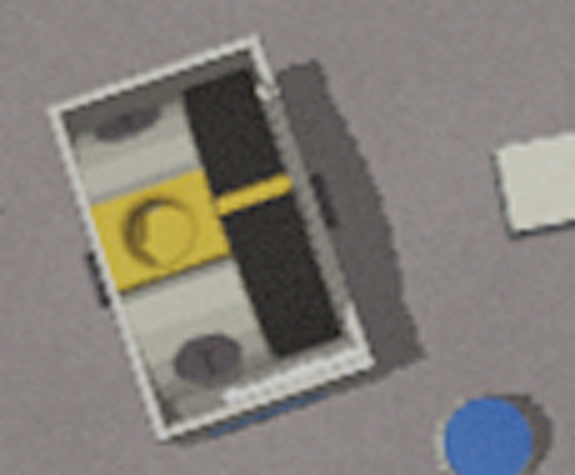

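```bash
python3 - <<'E'
from h import *
s=np.load("pics/w8s.npy",allow_pickle=True).item();Wk=campose("wrist",s);T=campose("top")
im=np.load("pics/w8.npy").astype(int)
m=(im.min(2)>200).astype(np.uint8); m[:80]=0;m[140:]=0;m[:,:230]=0;m[:,290:]=0
c=max(cv2.findContours(m,0,2)[0],key=cv2.contourArea);e=cv2.fitEllipse(c);print(e)
w=onz(Wk,e[0],.072);print("vial",w,"local tool to go",togo([w[0],w[1],.048]))
p=np.array([163,233])/5+[195,150]; X=onz(T,p,.188)
cc=np.array([[50,108],[258,37],[373,363],[162,438]])/5+[195,150]
Y=np.array([onz(T,u,.125) for u in cc]);ctr=Y[:,:2].mean(0)
print("top mouth",X,"centre",ctr,"mouth-centre local (want x0,y21)",(HR[:2,:2].T@(X[:2]-ctr))*1000)
E
```

```text
((258.8901062011719, 107.4720458984375), (29.957317352294922, 31.878374099731445), 2.927607536315918)
vial [ 0.4686 -0.2716  0.072 ] local tool to go [ 7.9492  0.3494 16.7783]
top mouth [0.5699 0.0974 0.188 ] centre [0.5766 0.0784] mouth-centre local (want x0,y21) [-0.2337 20.1621]
```

>>> play_rows:
  motion:
    - [0.4, 4, 0.2, 0, 0]
    - [0.4, 3.95, 0.15, 2, 0]
    - [0.4, 0, 0, 5, 0]
    - [0.4, 0, 0, 3.5, 0]
    - [0.4, 0, 0, 0, 0]

```text
time: 22.3
position: [0.4666, -0.2709, 0.109]
tool_rot: [-3.095, -0.517, 0.006]
ft_force: [-0.3, 0.2, 0.4]
grip_width: 0.596
```

```bash
python3 - <<'E'
from h import *
print(togo([.4686,-.2716,.048]))
E
python3 st.py
```

```text
[0.1883 0.1573 6.0976]
t 22.3 local mm [-219.0336 -300.328   108.9882] F loc [-0.2045  0.2715  0.3793] grip 51.88659338424442 toolx [ 1.      0.0029 -0.003 ] z [-0.003   0.0046 -1.    ]
```

>>> play_rows:
  motion:
    - [0.4, 0, 0, 3, 0]
    - [0.4, 0, 0, 2, 0]
    - [0.4, 0, 0, 0.8, 0]
    - [0.4, 0, 0, 0, 0]
    - [0.4, 0, 0, 0, 0]

```text
time: 22.92
position: [0.4688, -0.2737, 0.0547]
tool_rot: [3.097, 0.514, 0.003]
ft_force: [0.3, -0.4, 0.6]
grip_width: 0.603
```

```bash
python3 - <<'E'
from h import *
print(togo([.4686,-.2716,.048]))
E
python3 st.py
```

```text
[ 0.05   -0.2111  0.6714]
t 22.925 local mm [-217.8372 -303.7104   54.7171] F loc [ 0.1484 -0.4444  0.5864] grip 52.4398734530164 toolx [1.     0.0005 0.0014] z [ 0.0014 -0.002  -1.    ]
```

>>> play_rows:
  motion:
    - [0.4, 0.05, -0.2, 0.6, 0]
    - [0.4, 0, 0, 0, 0]
  force: 10

```text
time: 23.18
position: [0.4673, -0.2709, 0.047]
tool_rot: [-3.099, -0.515, 0.001]
ft_force: [0.2, -0.0, 0.7]
grip_width: 0.6
```

```bash
python3 - <<'E'
from h import *
print(togo([.4686,-.2716,.048]))
E
```

```text
[ 0.1005  0.1084 -0.1019]
```

>>> play_rows:
  motion:
    - [1, 0, 0, 0, 0]
    - [1, 0, 0, 0, 0]
    - [1, 0, 0, 0, 0]
    - [1, 0, 0, 0, 0]
    - [1, 0, 0, 0, 0]
  force: 10

```text
time: 23.8
position: [0.4676, -0.2713, 0.0473]
tool_rot: [3.099, 0.514, 0.0]
ft_force: [0.0, 0.0, 0.5]
grip_width: 0.377
```

```bash
python3 - <<'E'
from h import *
print(togo([.4686,-.2716,.048]))
E
python3 st.py
```

```text
[ 0.0821  0.0561 -0.0702]
t 23.8 local mm [-218.1494 -301.052    47.2974] F loc [0.0479 0.0311 0.4539] grip 32.81570233627813 toolx [1.     0.0002 0.0001] z [ 0.0001 -0.0002 -1.    ]
```

>>> play_rows:
  motion:
    - [1, 0, 0, 0, 0]
    - [1, 0, 0, -1, 0]
    - [1, 0, 0, -4, 0]
    - [1, 0, 0, -5, 0]
    - [1, 0, 0, -5, 0]
    - [1, 0, 0, -5, 0]
    - [1, 0, 0, -3, 0]
    - [1, 0, 0, 0, 0]

```text
time: 24.8
position: [0.469, -0.2715, 0.2805]
tool_rot: [3.095, 0.514, 0.006]
ft_force: [-0.1, 0.2, -1.1]
grip_width: 0.374
```

```bash
python3 st.py; python3 - <<'E'
from h import *
s,im=snap("wrist","w9")
s,im=snap("scene","s9")
cv2.imwrite("pics/w9c.png",np.hstack([im[:,:,::-1][130:330,60:260],np.load("pics/w9.npy")[184:384,156:356,::-1]]).repeat(2,0).repeat(2,1)[:,:800])
w=np.load("pics/w7mouth.npy"); print(w,togo([w[0],w[1],.285]))
E
```

```text
t 24.8 local mm [-216.9785 -301.6746  280.5091] F loc [ 0.0111  0.256  -1.0635] grip 32.54464609384994 toolx [1.     0.0006 0.0033] z [ 0.0033 -0.0048 -1.    ]
[0.5731 0.0989 0.188 ] [ 21.9705 -31.5788  -0.8207]
```

View pics/w9c.png

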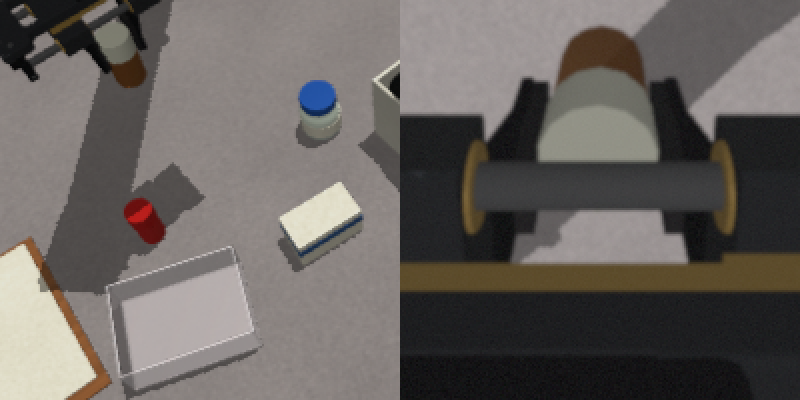

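```bash
python3 - <<'E'
from h import *
print(W([.0002,.0158,.29]),togo(W([.0002,.0158,.285])))
E
```

```text
[0.5721 0.099  0.29  ] [ 21.8765 -31.626   -0.8206]
```

>>> play_rows:
  motion:
    - [1, 2.7, -3.9, -0.2, 0]
    - [1, 2.7, -3.9, -0.2, 0]
    - [1, 2.7, -3.9, -0.2, 0]
    - [1, 2.7, -3.9, 0, 0]
    - [1, 2.7, -3.9, 0, 0]
    - [1, 2.7, -3.9, 0, 0]
    - [1, 2.7, -3.9, 0, 0]
    - [1, 2.7, -3.9, 0, 0]
    - [1, 0, 0, 0, 0]
    - [1, 0, 0, 0, 0]

```text
time: 26.15
position: [0.5705, 0.0931, 0.2816]
tool_rot: [3.099, 0.514, -0.005]
ft_force: [0.1, -0.5, -0.2]
grip_width: 0.376
```

```bash
python3 st.py; python3 - <<'E'
from h import *
print(togo(W([.0002,.0158,.252])))
E
```

```text
t 26.15 local mm [ -3.1961  10.658  281.5615] F loc [-0.0093 -0.4894 -0.212 ] grip 32.72282262481395 toolx [ 1.      0.0005 -0.0031] z [-0.0031  0.0001 -1.    ]
[ 0.349  -0.5136  2.9552]
```

>>> play_rows:
  motion:
    - [1, 0.35, -0.5, 0, 0]
    - [1, 0, 0, 2, 0]
    - [1, 0, 0, 1, 0]
    - [1, 0, 0, 0, 0]
    - [1, 0, 0, 0, 0]

```text
time: 26.78
position: [0.5731, 0.0995, 0.2533]
tool_rot: [3.099, 0.514, 0.0]
ft_force: [-1.2, -1.4, -1.4]
grip_width: 0.375
```

```bash
python3 st.py; python3 - <<'E'
from h import *
print(togo(W([.0002,.0158,.252])))
s,im=snap("scene","s10")
cv2.imwrite("pics/s10c.png",cv2.resize(im[105:225,230:350,::-1],None,fx=5,fy=5,interpolation=cv2.INTER_CUBIC))
s,im=snap("wrist","w10")
cv2.imwrite("pics/w10c.png",im[150:310,156:356,::-1].repeat(3,0).repeat(3,1))
E
```

```text
t 26.775 local mm [  1.292   15.9428 253.332 ] F loc [-1.5992 -0.9664 -1.3816] grip 32.58308140335253 toolx [1.     0.     0.0002] z [ 0.0002 -0.0001 -1.    ]
[-0.1092  0.0143  0.1332]
```

View pics/s10c.png

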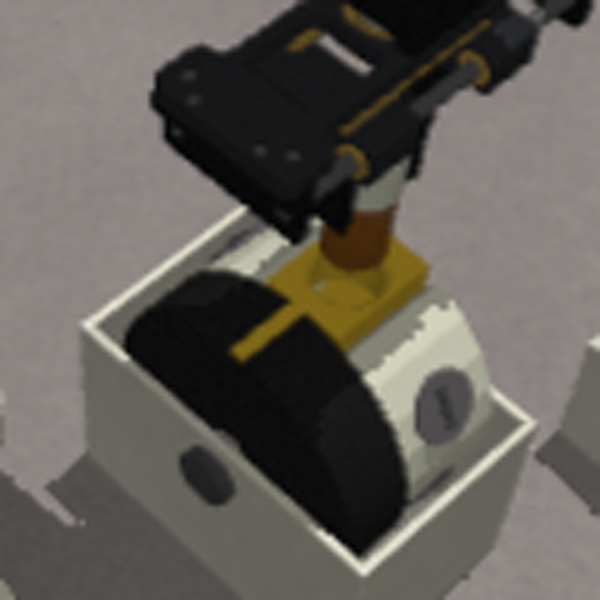

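View pics/w10c.png

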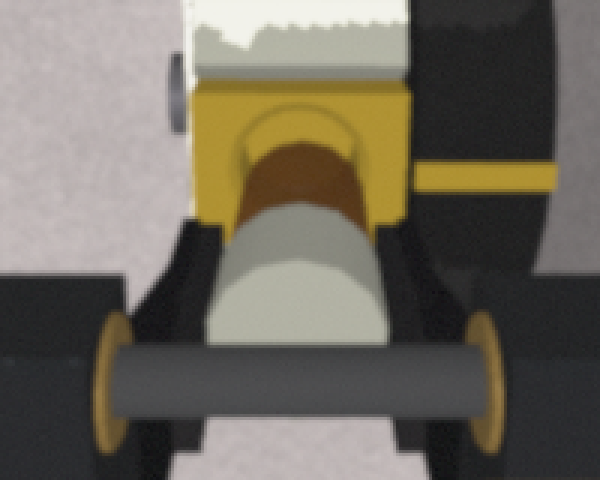

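>>> play_rows:
  motion:
    - [1, -0.1, 0, 0.6, 0]
    - [1, 0, 0, 0.6, 0]
    - [1, 0, 0, 0, 0]

```text
time: 27.25
position: [0.5716, 0.0991, 0.2404]
tool_rot: [3.099, 0.514, -0.002]
ft_force: [0.8, -1.0, -0.1]
grip_width: 0.375
```

```bash
python3 st.py
```

```text
t 27.25 local mm [ -0.2627  16.0872 240.4005] F loc [ 0.4417 -1.237  -0.0936] grip 32.63467354146547 toolx [ 1.      0.0003 -0.0014] z [-0.0014  0.0001 -1.    ]
```

>>> play_rows:
  motion:
    - [1, 0, 0, 0.3, 0]
    - [1, 0, 0, 0.3, 0]

```text
time: 27.5
position: [0.5721, 0.0993, 0.2351]
tool_rot: [3.099, 0.514, 0.0]
ft_force: [0.6, 0.2, -1.2]
grip_width: 0.374
```

```bash
python3 st.py
```

```text
t 27.5 local mm [  0.3253  16.105  235.1407] F loc [ 0.6167  0.044  -1.1576] grip 32.554361100022625 toolx [1.     0.0003 0.0002] z [ 0.0002 -0.0001 -1.    ]
```

>>> play_rows:
  motion:
    - [1, 0, 0, 0.2, 0]
    - [1, 0, 0, 0.1, 0]

```text
time: 27.75
position: [0.572, 0.0993, 0.2321]
tool_rot: [3.099, 0.514, -0.0]
ft_force: [0.0, 0.5, -0.9]
grip_width: 0.37
```

```bash
python3 st.py
```

```text
t 27.75 local mm [  0.1893  16.1379 232.0525] F loc [ 0.1842  0.4698 -0.9269] grip 32.23000767174686 toolx [ 1.      0.0004 -0.0002] z [-0.0002 -0.     -1.    ]
```

>>> play_rows:
  motion:
    - [1, 0, 0, 0.2, 0]
    - [1, 0, 0, 0.1, 0]

```text
time: 28.0
position: [0.572, 0.0993, 0.2291]
tool_rot: [3.099, 0.514, -0.0]
ft_force: [0.7, 0.7, -0.2]
grip_width: 0.371
```

```bash
python3 st.py
```

```text
t 28.0 local mm [  0.2029  16.1245 229.0976] F loc [ 0.828   0.4106 -0.179 ] grip 32.24651706242042 toolx [ 1.      0.0003 -0.0001] z [-0.0001 -0.0001 -1.    ]
```

>>> play_rows:
  motion:
    - [1, 0, 0, 0.3, 0]
    - [1, 0, 0, 0.3, 0]

```text
time: 28.25
position: [0.572, 0.0993, 0.223]
tool_rot: [3.099, 0.514, -0.0]
ft_force: [-0.1, 0.2, -0.8]
grip_width: 0.378
```

>>> play_rows:
  motion:
    - [1, 0, 0, 0.3, 0]
    - [1, 0, 0, 0.3, 0]

```text
time: 28.5
position: [0.572, 0.0993, 0.217]
tool_rot: [3.099, 0.514, -0.0]
ft_force: [0.4, 0.6, -1.2]
grip_width: 0.376
```

>>> play_rows:
  motion:
    - [1, 0, 0, 0.3, 0]
    - [1, 0, 0, 0.3, 0]

```text
time: 28.75
position: [0.572, 0.0993, 0.211]
tool_rot: [3.099, 0.514, -0.0]
ft_force: [0.4, 0.4, -0.7]
grip_width: 0.372
```

```bash
python3 st.py
```

```text
t 28.75 local mm [  0.223   16.1376 210.9909] F loc [ 0.4711  0.2875 -0.6954] grip 32.388200175077074 toolx [ 1.      0.0003 -0.0001] z [-0.0001 -0.0001 -1.    ]
```

Sliding freely. On to the floor, in 1–2 mm steps.

>>> play_rows:
  motion:
    - [1, 0, 0, 0.2, 0]
    - [1, 0, 0, 0.15, 0]

```text
time: 29.0
position: [0.572, 0.0993, 0.2076]
tool_rot: [3.099, 0.514, -0.0]
ft_force: [0.0, -0.2, -0.8]
grip_width: 0.379
```

>>> play_rows:
  motion:
    - [1, 0, 0, 0.1, 0]
    - [1, 0, 0, 0, 0]

```text
time: 29.25
position: [0.572, 0.0993, 0.2067]
tool_rot: [3.099, 0.514, -0.0]
ft_force: [1.4, -0.3, -1.0]
grip_width: 0.378
```

>>> play_rows:
  motion:
    - [1, 0, 0, 0.1, 0]
    - [1, 0, 0, 0, 0]

```text
time: 29.5
position: [0.572, 0.0993, 0.2057]
tool_rot: [3.099, 0.514, -0.0]
ft_force: [-0.0, -1.0, -0.3]
grip_width: 0.376
```

>>> play_rows:
  motion:
    - [1, 0, 0, 0.1, 0]
    - [1, 0, 0, 0, 0]

```text
time: 29.75
position: [0.5724, 0.0995, 0.2053]
tool_rot: [3.099, 0.514, 0.002]
ft_force: [0.6, 0.1, 2.0]
grip_width: 0.376
```

>>> play_rows:
  motion:
    - [1, 0, 0, 0.1, 0]
    - [1, 0, 0, 0, 0]

```text
time: 30.0
position: [0.5729, 0.0993, 0.205]
tool_rot: [3.099, 0.514, 0.004]
ft_force: [-0.3, 0.0, 6.0]
grip_width: 0.379
```

>>> play_rows:
  motion:
    - [1, 0, 0, -0.15, 0]
    - [1, 0, 0, 0, 0]
    - [0.45, 0, 0, 0, 0]
    - [0.45, 0, 0, 0, 0]
    - [0.45, 0, 0, 0, 0]
    - [0.45, 0, 0, 0, 0]

```text
time: 30.75
position: [0.5719, 0.0994, 0.2051]
tool_rot: [3.099, 0.514, -0.0]
ft_force: [-0.5, 0.0, 0.3]
grip_width: 0.546
```

```bash
python3 st.py; python3 - <<'E'
from h import *
s,im=snap("scene","s11")
cv2.imwrite("pics/s11c.png",cv2.resize(im[105:225,230:350,::-1],None,fx=5,fy=5,interpolation=cv2.INTER_CUBIC))
E
```

```text
t 30.75 local mm [  0.1382  16.1812 205.083 ] F loc [-0.4198  0.194   0.2945] grip 47.537711509812006 toolx [ 1.      0.0004 -0.0003] z [-0.0003  0.     -1.    ]
```

View pics/s11c.png

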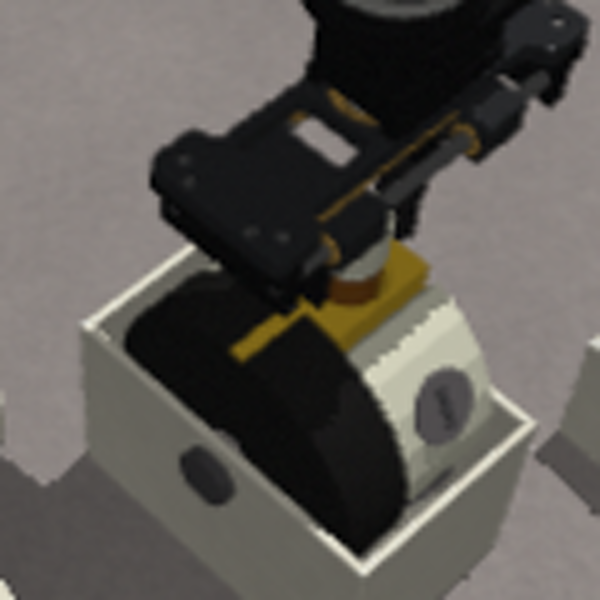

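Released, vial seated in the holder. Retreat straight up, then to the viewing pose.

>>> play_rows:
  motion:
    - [0.45, 0, 0, -1, 0]
    - [0.45, 0, 0, -3, 0]
    - [0.45, 0, 0, -4, 0]
    - [0.45, 0, 0, -4, 0]
    - [0.45, -4, 0, -2.5, 0]
    - [0.45, -4, 0, 0, 0]
    - [0.45, -3, 0, 0, 0]
    - [0.45, 0, 0, 0, 0]
    - [0.45, 0, 0, 0, 0]

```text
time: 31.92
position: [0.4685, 0.0641, 0.3508]
tool_rot: [3.099, 0.514, 0.002]
ft_force: [0.2, -0.5, -0.6]
grip_width: 0.551
```

```bash
python3 st.py; python3 - <<'E'
from h import *
s,im=snap("wrist","w12"); np.save("pics/w12s.npy",s,allow_pickle=True)
cv2.imwrite("pics/w12c.png",cv2.resize(im[0:240,130:390,::-1],None,fx=3,fy=3,interpolation=cv2.INTER_CUBIC)[:600])
s,im=snap("scene","s12"); a=im[105:225,230:350,::-1]
s,im=snap("top","t12"); b=im[140:260,195:315,::-1]
cv2.imwrite("pics/s12c.png",cv2.resize(np.hstack([a,b]),None,fx=3.33,fy=3.33,interpolation=cv2.INTER_CUBIC))
E
```

```text
t 31.925 local mm [-109.1585   16.192   350.8224] F loc [ 0.0366 -0.5372 -0.5762] grip 47.95720779663438 toolx [1.     0.0005 0.0013] z [ 0.0013 -0.0008 -1.    ]
```

View pics/w12c.png

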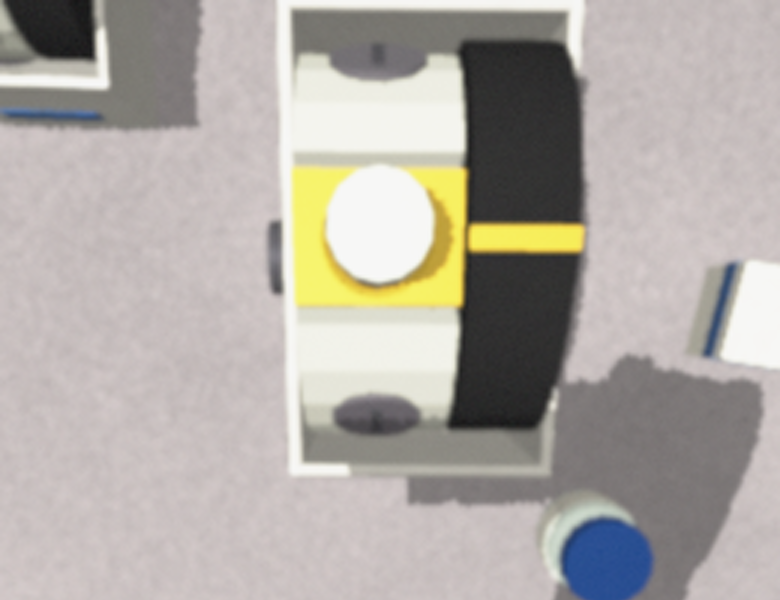

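View pics/s12c.png

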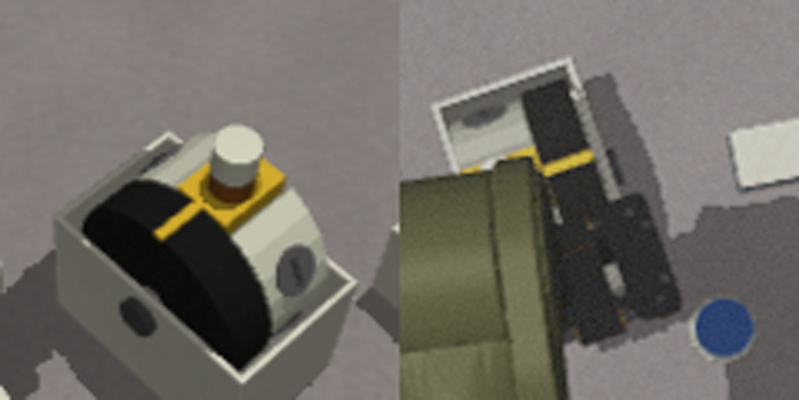

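Vial stands seated and upright; check the final angle and standing height numerically.

```bash
python3 - <<'E'
from h import *
s=np.load("pics/w12s.npy",allow_pickle=True).item();Wk=campose("wrist",s)
f=lambda u,v:(np.array([u,v])/3+[130,0])
C=[f(278,1),f(585,2),f(550,474),f(290,474)]
X=np.array([Lc(onz(Wk,c,.125)) for c in C])*1000; print(X)
B=X[:,0].mean()
st=Lc(onz(Wk,f(526,238),.192))*1000;print("stripe rel",st[0]-B,np.degrees(np.arcsin((st[0]-B)/82)))
for q in [f(380,168),f(380,304)]: print("edge",Lc(onz(Wk,q,.188))[0]*1000-B)
print("cap centre at .230",Lc(onz(Wk,f(380,224),.230))*1000-[B,0,0])
print("plugs",cylang(Wk,f(378,61),.077)[0],cylang(Wk,f(376,414),.077)[0],"bias",B)
E
```

```text
[[ 93.3553  55.7964 125.    ]
 [ 93.0828 -66.876  125.    ]
 [-97.5366 -65.5396 125.    ]
 [-97.6875  56.9336 125.    ]]
stripe rel 2.3566436822256427 1.6468820903776333
edge 25.4995431903347
edge -19.968169926689075
cap centre at .230 [  3.2877  15.2048 230.    ]
plugs 59.21273880424108 -60.4791744352768 bias -2.1965089637832094
```

```bash
python3 -c "
from bench import ticket; print(ticket.close_job())"
```

```text
the job is handed in; nothing more can be done
None
```

I turned the wheel until the yellow holder stood straight up, seated the amber vial in it cap up, let go, and handed the job in at about 32 s of the 72 s allowed.

- **Turning the wheel:** I used three long strokes and two short ones with a closed fingertip on top of the tyre. Readings were mostly 4 to 10 N, with one at 10.7 N, well under the 25 N limit. Force is only read at the end of each move, so brief peaks in between were not seen.
- **Seating the vial:** The vial slid in with no measurable resistance and met the floor at the height I had predicted (TCP z = 0.2053 m). Pressing peaked at about 6 N. I then backed off, opened the fingers and withdrew straight up.
- **Last checks:** The scene and wrist pictures show the vial upright in the holder, the robot clear of it, and the carton and jar apparently undisturbed. I did not look at the bin again at the end, but the arm never worked near it.
- **Holder angle:** My estimate is about 1° from vertical. Individual readings ran from about −0.5° to +1.6°. The +1.6° reading came from a view in which the housing's far corners were at the image edge. Correcting for that brings it down to about 0.7 to 1.1°.

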